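Pack a pantry parcel: bottles in the round tub, carton in the case

TASK

Make up the pantry parcel: first take the stray tin out of the round tub and stand it upright in the grey returns tray. Then pack every amber bottle upright into the tub in a honeycomb, each on its own printed circle with one bottle on the middle circle and the rest round it, and lay the carton flat and fully home in the pocket of the parcel case; last of all, close the case's lid. Leave the other goods on the table where they are.

Things in the scene. Friction and masses are not known exactly. Their poses are not given: they have to be found in the camera images.
- bottle1: amber bottle with paper label and white cap, standing; body 48 mm diameter and 70 mm high, cap 24 mm diameter from 70 to 104 mm height; about 0.18 kg; origin at the centre of its underside, z up along its axis. 5 to 7 of the seven bottles are present (an absent one reads None)
- bottle2: amber bottle with paper label and white cap, standing; body 48 mm diameter and 70 mm high, cap 24 mm diameter from 70 to 104 mm height; about 0.18 kg; origin at the centre of its underside, z up along its axis. 5 to 7 of the seven bottles are present (an absent one reads None)
- bottle3: amber bottle with paper label and white cap, standing; body 48 mm diameter and 70 mm high, cap 24 mm diameter from 70 to 104 mm height; about 0.18 kg; origin at the centre of its underside, z up along its axis. 5 to 7 of the seven bottles are present (an absent one reads None)
- bottle4: amber bottle with paper label and white cap, standing; body 48 mm diameter and 70 mm high, cap 24 mm diameter from 70 to 104 mm height; about 0.18 kg; origin at the centre of its underside, z up along its axis. 5 to 7 of the seven bottles are present (an absent one reads None)
- bottle5: amber bottle with paper label and white cap, standing; body 48 mm diameter and 70 mm high, cap 24 mm diameter from 70 to 104 mm height; about 0.18 kg; origin at the centre of its underside, z up along its axis. 5 to 7 of the seven bottles are present (an absent one reads None)
- bottle6: amber bottle with paper label and white cap, standing; body 48 mm diameter and 70 mm high, cap 24 mm diameter from 70 to 104 mm height; about 0.18 kg; origin at the centre of its underside, z up along its axis. 5 to 7 of the seven bottles are present (an absent one reads None)
- bottle7: amber bottle with paper label and white cap, standing; body 48 mm diameter and 70 mm high, cap 24 mm diameter from 70 to 104 mm height; about 0.18 kg; origin at the centre of its underside, z up along its axis. 5 to 7 of the seven bottles are present (an absent one reads None)
- tub: round cardboard tub, fixed, outer diameter 176 mm, inner 168 mm, floor 5 mm above the table, rim 45 mm above the table; origin at the centre of its underside; seven ringed white circles (47 mm across) are printed on its floor: one in the middle and six round it, centres 51 mm apart, the first of the six (circle1) along the tub's own x axis and the others every 60 degrees
- circle0 (a point): centre of the middle printed circle, on the tub floor (5 mm above the table)
- circle1 (a point): centre of outer printed circle 1, on the tub floor (5 mm above the table)
- circle2 (a point): centre of outer printed circle 2, on the tub floor (5 mm above the table)
- circle3 (a point): centre of outer printed circle 3, on the tub floor (5 mm above the table)
- circle4 (a point): centre of outer printed circle 4, on the tub floor (5 mm above the table)
- circle5 (a point): centre of outer printed circle 5, on the tub floor (5 mm above the table)
- circle6 (a point): centre of outer printed circle 6, on the tub floor (5 mm above the table)
- tin: the stray tin: plain paper-labelled steel tin, 55 mm diameter, 62 mm high, about 0.25 kg, standing in the tub at the start; origin at the centre of its underside
- returns_in (a point): returns tray: low grey open tray, fixed, 130 x 130 mm outside, walls 4 mm thick, rim 35 mm above the table; this point is the centre of its inner floor, 4 mm above the table; x and y along its sides
- carton: food carton lying flat on the table, 60 mm (its x) by 120 mm (its y) by 40 mm high, about 0.25 kg; origin at the centre of its underside; the pocket takes it either way round
- case: parcel case, fixed cardboard box 155 mm (its x) by 165 mm (its y), 57 mm high, walls 5 mm; origin at the centre of its underside, front towards its -x; in it a 14 mm thick paper-white insert (top 19 mm above the table) with a rectangular pocket 64 mm (x) by 124 mm (y), centred
- pocket (a point): centre of the pocket's floor, 5 mm above the table
- caselid (a joint): angle of the case's lid: 0 closed flat on the rim, about 1.7 standing open; a plain cardboard panel 155 x 165 mm, 6 mm thick, hinged on the case's far (+x) rim; stiff hinge, it stays wherever it is left; about 1 N at the free edge (155 mm from the hinge) moves it
- lid_hinge (a point): middle of the lid's hinge line, on its lower face, 57 mm above the table; the hinge axis runs along the case's y
- jar: bystander: short jar with lid, 52 mm diameter, 75 mm high, among the bottles; origin at the centre of its underside; leave alone
- packet: bystander: small cardboard packet 40 x 30 x 22 mm; leave alone
Mind the look-alikes: they are no part of the job. Several things look just like the carton: the one meant starts farthest from the robot's base.

How it is judged (in metres and radians):
On the way, in this order (a step that is already met when the one before it is completed fails the run):
1. the stray tin stands upright in the returns tray (horizontal distance between tin and returns_in below 0.048 m and z of tin in the frame of returns_in below 0.012 m and angle between tin's own z axis and vertical below 0.12 rad), for 0.2 s.
2. all bottles stand on circles in the tub, one of them in the middle, and the carton lies flat in its pocket ((horizontal distance between bottle1 and circle0 below 0.008 m or horizontal distance between bottle1 and circle1 below 0.008 m or horizontal distance between bottle1 and circle2 below 0.008 m or horizontal distance between bottle1 and circle3 below 0.008 m or horizontal distance between bottle1 and circle4 below 0.008 m or horizontal distance between bottle1 and circle5 below 0.008 m or horizontal distance between bottle1 and circle6 below 0.008 m) and angle between each of bottle1, bottle2, bottle3, bottle4, bottle5, bottle6, bottle7's own z axis and vertical below 0.1 rad and z of each of bottle1, bottle2, bottle3, bottle4, bottle5, bottle6, bottle7 in the frame of circle0 below 0.006 m and (horizontal distance between bottle2 and circle0 below 0.008 m or horizontal distance between bottle2 and circle1 below 0.008 m or horizontal distance between bottle2 and circle2 below 0.008 m or horizontal distance between bottle2 and circle3 below 0.008 m or horizontal distance between bottle2 and circle4 below 0.008 m or horizontal distance between bottle2 and circle5 below 0.008 m or horizontal distance between bottle2 and circle6 below 0.008 m) and (horizontal distance between bottle3 and circle0 below 0.008 m or horizontal distance between bottle3 and circle1 below 0.008 m or horizontal distance between bottle3 and circle2 below 0.008 m or horizontal distance between bottle3 and circle3 below 0.008 m or horizontal distance between bottle3 and circle4 below 0.008 m or horizontal distance between bottle3 and circle5 below 0.008 m or horizontal distance between bottle3 and circle6 below 0.008 m) and (horizontal distance between bottle4 and circle0 below 0.008 m or horizontal distance between bottle4 and circle1 below 0.008 m or horizontal distance between bottle4 and circle2 below 0.008 m or horizontal distance between bottle4 and circle3 below 0.008 m or horizontal distance between bottle4 and circle4 below 0.008 m or horizontal distance between bottle4 and circle5 below 0.008 m or horizontal distance between bottle4 and circle6 below 0.008 m) and (horizontal distance between bottle5 and circle0 below 0.008 m or horizontal distance between bottle5 and circle1 below 0.008 m or horizontal distance between bottle5 and circle2 below 0.008 m or horizontal distance between bottle5 and circle3 below 0.008 m or horizontal distance between bottle5 and circle4 below 0.008 m or horizontal distance between bottle5 and circle5 below 0.008 m or horizontal distance between bottle5 and circle6 below 0.008 m) and (horizontal distance between bottle6 and circle0 below 0.008 m or horizontal distance between bottle6 and circle1 below 0.008 m or horizontal distance between bottle6 and circle2 below 0.008 m or horizontal distance between bottle6 and circle3 below 0.008 m or horizontal distance between bottle6 and circle4 below 0.008 m or horizontal distance between bottle6 and circle5 below 0.008 m or horizontal distance between bottle6 and circle6 below 0.008 m) and (horizontal distance between bottle7 and circle0 below 0.008 m or horizontal distance between bottle7 and circle1 below 0.008 m or horizontal distance between bottle7 and circle2 below 0.008 m or horizontal distance between bottle7 and circle3 below 0.008 m or horizontal distance between bottle7 and circle4 below 0.008 m or horizontal distance between bottle7 and circle5 below 0.008 m or horizontal distance between bottle7 and circle6 below 0.008 m) and horizontal distance between any of bottle1, bottle2, bottle3, bottle4, bottle5, bottle6, bottle7 and circle0 below 0.008 m and horizontal distance between carton and pocket below 0.005 m and z of carton in the frame of pocket below 0.004 m and angle between the y axis of carton and the y axis of case, either way round below 0.06 rad and angle between carton's own z axis and vertical below 0.05 rad), for 0.2 s.
3. the case lid is closed (value of joint caselid below 0.06 rad), for 0.2 s.
At the end, for the whole second after the job is handed in: Tin upright on the returns tray's floor; each bottle upright on the tub floor within 8 mm of a circle's centre, one on the middle circle; carton flat on the pocket floor within 5 mm and 0.06 rad; lid closed to 0.06 rad; all at rest (all of step 1 and all of step 2 and value of joint caselid below 0.06 rad and linear speed of each of bottle1, bottle2, bottle3, bottle4, bottle5, bottle6, bottle7, tin, carton below 0.02 m/s); the robot touches nothing.
It fails at once if a bystander (jar or packet) is moved more than 40 mm (distance of any of jar, packet from where it was at the start of the episode above 0.04 m).
Of bottle1, bottle2, bottle3, bottle4, bottle5, bottle6, bottle7 only 5 to 7 are there at a start; the rules pass over those that are not, and their reading is None.
At some moment in a run one of carton, tin may be knocked a few centimetres aside while the robot is not near it.
It also fails if it takes over 210 s, if anything falls off the work surface, if the arm or the gripper's body presses on something with over 40 N, if the wrist force passes 120 N, or if a joint passes its speed limit or range.

ROBOT

A 6-joint arm with a two-finger parallel gripper is mounted at the origin on the work surface. World frame = base frame: x ahead of the robot, y to its left, z up, the work surface at z = 0. Lengths are in mm, angles in rad, forces in N, time in s.
With the tool pointing down it reaches from about 275 to 875 mm from the base axis. Payload 12.5 kg.
Tool frame: the origin (TCP) lies at the very end of the fingers, on their centre line; the grasp point (between the pads) lies 19 mm behind it (robot.tcp_to_grasp is the distance from the TCP to the grasp point, in mm); z points along the fingers, y is the line along which they close (so a half turn about z gives the same grasp; the last joint's range is limited). The gripper opens to 85 mm and grips with 20 to 120 N. Pads are 22 mm wide; open, the fingers measure 114 mm over their backs; the gripper's body (76 mm by 85 mm) begins 54 mm behind the grasp point. The pads swing forward as they close: fully open they stand 13 mm farther back than shut.
Start: joints at [1.145, 0.351, 1.652, -0, 1.139, -0.085], TCP at [183.801, 518.364, 231.29] pointing down, gripper open.
Joint ranges: [-2.75, 2.75], [-0.79, 2.1], [0.01, 2.65], [-1.57, 4.71], [0.07, 3.14], [-2.87, 2.87]. Speed limits (rad/s): [2.22, 2.22, 2.79, 3.14, 3.14, 3.14].

INTERFACE

Orientations are given as a rotation vector (axis times angle).
In Python, from rig import robot gives the robot as it stands.
- The arm moves only by the shell command python3 -m crank 'ROWS'. ROWS is text: rows parted by semicolons, each of 7 numbers parted by spaces: the shift along the tool's x, y, z in units of 3 cm (1.0 is 3 cm), then the turn, a rotation vector about the tool's x, y, z in units of 10 degrees (1.0 is 10 degrees), then the closure in counts, from 0 (fully open) to 255 (shut). In form: dx dy dz ax ay az grip; .... A call has 1 to 12 rows; each row shifts and turns the commanded pose from where the row before left it, along the tool's axes as they then stand; what a row does not reach is not made up. A row lasts 1/8 s, in which the tool goes at most 62.5 mm and 10.7 degrees, less where a joint would pass 70% of its speed; a pose out of reach is approached as far as the arm can. A call with a number of a shift or a turn outside -1 to 1 is refused whole. A call with a gripper value outside its range is refused whole. The fingers move at their own pace and stop on an object; the grip force is fixed at half the most. Time passes only in rows, so rows that do not move let the fingers close. It gives the time, the measured TCP pose, the force, the opening and the grip force at its end, in the units of the state.
- robot.read_state(): the state, without advancing time (a new reading comes with each control period).
- robot.read_camera(name): name is "side" or "top"; returns (picture, depth): 420x560x3 uint8, red, green, blue; 420x560 float32, mm along the optical axis (not along the pixel's ray), 0 where there is no reading.
- robot.get_calibration(name): a dict with "fx", "fy", "cx", "cy" (pixels), "k1" (the pictures are not rectified: a ray, as slopes to the right and down, at radius r is drawn at 1 + k1 r^2 times it, then the intrinsics apply), "pose" (4x4, takes a point from camera to world coordinates). Camera axes: x right, y down, z forward; pixel columns grow to the right and rows downward; lengths in mm; the calibration is good to about 2 mm. A picture is of the moment at which its call begins. get_calibration takes no time and is no camera call.
- robot.job_done(): hands the job in; it is judged then, once.
The state is a dict: "time": time; "q": joint angles; "qvel": joint speeds; "effort": joint torques, N m; "tool_pos": TCP position; "eef_rot": TCP orientation; "contact_force": force on the tool from outside, world axes, zero at the start; "torque": the same for the moment, N m; "grip_width": finger opening in mm; "grip_force": force on a finger pad.
Only numpy, scipy, OpenCV 4.12 (cv2) and the standard library are available. Lean on these libraries where they do the work, as an engineer would, in place of code of your own. Each camera call takes 0.05 s, during which the arm holds its last target. There are 200 camera calls.

## Working session

There is one attempt and no reset: what is moved stays moved. The work goes in short steps, Python scripts to look and compute and a shell command to move; the robot and the scene stay as the last step left them, time stands still between calls to the robot, and variables do not carry over. Pictures are saved under pics/ and viewed, at most 14 in all, crops included, and the job is handed in when it is done.

```bash
ls; mkdir -p pics
python3 - <<'E'
from rig import robot
import cv2,numpy as np
for n in("top","side"):
    p,d=robot.read_camera(n); cv2.imwrite(f"pics/{n}0.png",cv2.resize(p[:,:,::-1],(784,588))); np.savez(f"{n}0.npz",p=p,d=d)
    c=robot.get_calibration(n); print(n,{k:(np.round(v,3).tolist()) for k,v in c.items()})
s=robot.read_state(); print({k:np.round(v,3).tolist() for k,v in s.items()})
E
```

```text
pics
top {'fx': 392.614, 'fy': 392.614, 'cx': 275.545, 'cy': 209.523, 'k1': -0.022, 'pose': [[-0.021, -0.999, 0.042, 373.899], [-1.0, 0.021, 0.001, 17.693], [-0.002, -0.042, -0.999, 997.65], [0.0, 0.0, 0.0, 1.0]]}
side {'fx': 489.401, 'fy': 489.401, 'cx': 278.752, 'cy': 211.013, 'k1': 0.062, 'pose': [[0.973, -0.179, 0.147, 273.837], [-0.231, -0.754, 0.615, -675.226], [0.001, -0.633, -0.775, 916.721], [0.0, 0.0, 0.0, 1.0]]}
{'time': 0.1, 'q': [1.145, 0.351, 1.652, -0.0, 1.139, -0.085], 'qvel': [-0.002, 0.001, -0.001, 0.0, 0.001, -0.0], 'effort': [0.002, -50.683, -29.187, 0.0, 0.003, 0.0], 'tool_pos': [183.69, 518.091, 230.82], 'eef_rot': [-0.533, -3.096, 0.002], 'contact_force': [0.216, -0.004, 1.102], 'torque': [-0.001, 0.04, 0.059], 'grip_force': 0.0, 'grip_width': 85.581}
```

View pics/top0.png

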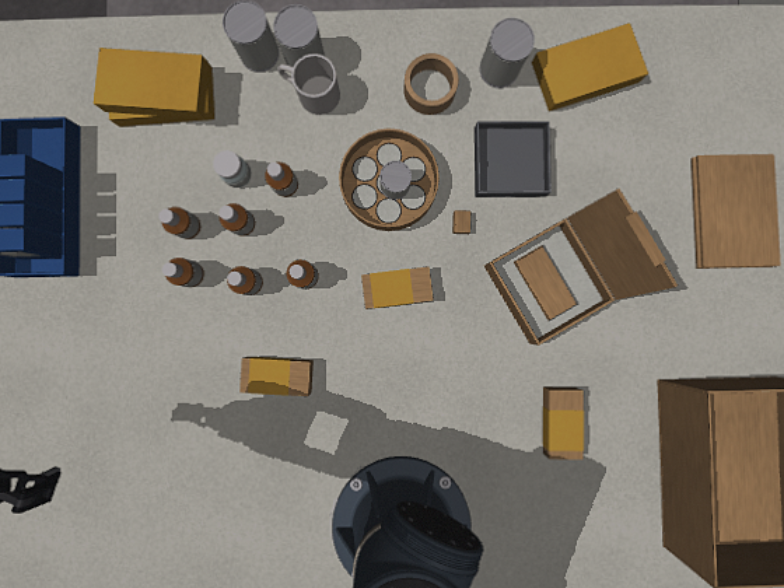

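View pics/side0.png

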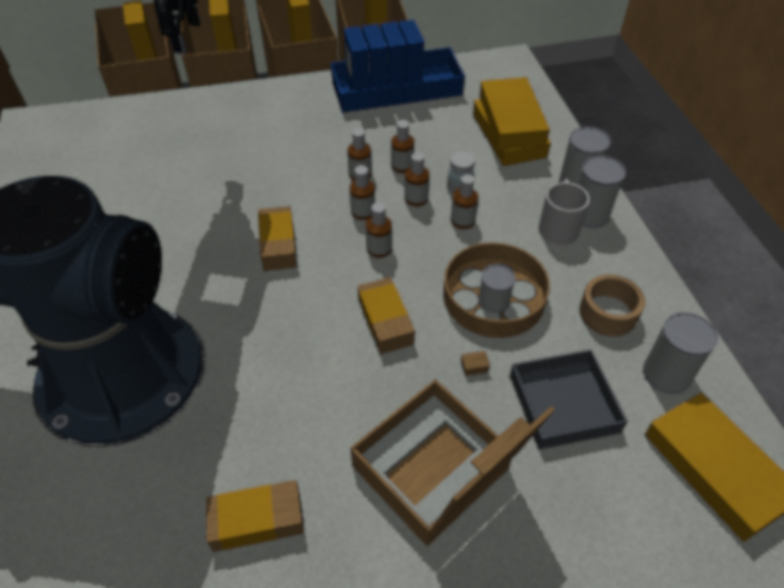

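The top view shows six amber bottles (at about 280,178; 235,218; 178,221; 181,271; 243,280; 302,273) and the jar at (232,168). The tub is at (389,180) with the tin at (397,178), the tray at (512,158), the packet at (461,221), and the open case at (548,268).

There are three carton look-alikes, at (276,375), (397,287) and (564,423). The base is at about (400,530). I'll measure everything and check which carton is farthest.

```bash
cat > h.py <<'E'
import cv2,numpy as np
from rig import robot
def cam(n):
    p,d=robot.read_camera(n); return p,d
def rays(n,uv):
    c=robot.get_calibration(n); K=np.array([[c['fx'],0,c['cx']],[0,c['fy'],c['cy']],[0,0,1]],float)
    u=cv2.undistortPoints(np.asarray(uv,float).reshape(-1,1,2),K,np.array([c['k1'],0,0,0,0.]))[:,0]
    T=np.array(c['pose']); return T,np.c_[u,np.ones(len(u))]
def onplane(n,uv,z):
    T,r=rays(n,uv); w=r@T[:3,:3].T; o=T[:3,3]; return o+w*((z-o[2])/w[:,2])[:,None]
def cloud(n,d):
    v,u=np.mgrid[:420,:560]; T,r=rays(n,np.c_[u.ravel(),v.ravel()])
    P=(r*d.ravel()[:,None])@T[:3,:3].T+T[:3,3]; P[d.ravel()==0]=np.nan; return P.reshape(420,560,3)
def blobs(m,amin=15):
    k,l,s,c=cv2.connectedComponentsWithStats(m.astype(np.uint8)); return [(c[i],s[i,4],l==i) for i in range(1,k) if s[i,4]>=amin]
E
python3 - <<'E'
from h import *
a=np.load('top0.npz');p,d=a['p'],a['d'];P=cloud('top',d);Z=P[...,2]
print('table',np.nanmedian(Z[300:,100:160]),np.nanmedian(Z[150:200,420:470]),Z[10:20,100].round(1)[:4])
h=cv2.cvtColor(p,cv2.COLOR_RGB2HSV)
r=np.zeros(Z.shape,bool);r[100:215,100:250]=1
for c,n,m in blobs(r&(Z>90)&(Z<115),8):
    print('cap',c.round(1),n,onplane('top',[c],104)[0].round(1),P[m].mean(0).round(1), 'zmax',np.nanmax(Z[m]).round(1))
def ctr(name,roi,lo,hi,z):
    r=np.zeros(Z.shape,bool);r[roi[1]:roi[3],roi[0]:roi[2]]=1
    for c,n,m in blobs(r&(Z>lo)&(Z<hi),20):
        pts=np.argwhere(m)[:,::-1].astype(np.float32); W=onplane('top',pts,z)[:,:2].astype(np.float32)
        print(name,c.round(1),n,'zmed',np.nanmedian(Z[m]).round(1),'circ',np.round(cv2.minEnclosingCircle(W),1) if 0 else [np.round(x,1).tolist() for x in cv2.minEnclosingCircle(W)],'rect',[np.round(x,1).tolist() for x in cv2.minAreaRect(W)],'dist',np.hypot(*W.mean(0)).round())
ctr('jar',(145,100,180,140),68,82,75)
ctr('tin',(265,105,300,140),60,75,67)
ctr('tub',(235,85,320,170),38,52,45)
ctr('tray',(330,80,400,145),28,42,35)
ctr('carton',(250,185,315,225),33,46,40)
ctr('cartonB',(165,250,230,285),33,46,40)
ctr('cartonC',(380,270,425,335),33,46,40)
ctr('packet',(320,145,340,170),16,28,22)
ctr('case',(340,130,490,250),50,62,57)
w=(h[...,1]<40)&(h[...,2]>190)
r=np.zeros(Z.shape,bool);r[85:170,235:320]=1
for c,n,m in blobs(r&w&(Z<20),15): print('circ',c.round(1),n,onplane('top',[c],5)[0].round(1))
r=np.zeros(Z.shape,bool);r[130:250,340:490]=1
print(np.unique((Z[r]/10).round(),return_counts=True))
E
python3 -c "
import cv2
i=cv2.imread('pics/top0.png')[110:360,330:700];cv2.imwrite('pics/c1.png',cv2.resize(i,(780,527),interpolation=cv2.INTER_CUBIC))"
```

```text
table -0.5463411451692082 142.16972651807237 [-748.1   -2.3   -2.5   -3.1]
cap [195.7 121. ] 96 [619.2 198.  104. ] [619.8 198.4 102. ] zmax 106.0
cap [161.6 151.7] 99 [549.6 277.4 104. ] [550.  278.  101.8] zmax 107.9
cap [119.3 154.1] 106 [546.4 375.1 104. ] [546.9 376.1 101.6] zmax 107.0
cap [121.7 192.2] 105 [458.4 370.  104. ] [458.5 370.8 102.1] zmax 107.2
cap [211.7 193.6] 89 [450.6 163.4 104. ] [450.7 163.6 102.7] zmax 107.7
cap [167.4 198.5] 95 [441.5 264.9 104. ] [441.7 265.4 102.3] zmax 107.4
jar [161.2 116.3] 305 zmed 74.1 circ [[640.4, 285.6], 24.3] rect [[640.1, 285.6], [45.5, 46.0], 89.6] dist 702.0
tin [282.1 125.6] 407 zmed 64.5 circ [[613.7, -1.7], 27.7] rect [[614.0, -1.3], [52.8, 53.0], 44.1] dist 614.0
tub [277.8 125.2] 422 zmed 43.5 circ [[617.6, 9.0], 88.3] rect [[617.6, 10.1], [173.8, 175.0], 62.3] dist 621.0
tub [282.  137.1] 23 zmed 45.7 circ [[598.6, -1.3], 22.1] rect [[592.4, -1.2], [44.1, 12.4], 88.8] dist 591.0
tray [366.5 112.1] 420 zmed 33.3 circ [[652.8, -213.2], 90.6] rect [[652.3, -213.0], [131.6, 131.1], 89.0] dist 686.0
carton [283.3 205. ] 1205 z
[... 202 characters left out ...]
.0
cartonC [403.7 302.9] 1230 zmed 39.0 circ [[181.2, -287.7], 66.1] rect [[180.8, -287.3], [61.0, 120.8], 88.3] dist 340.0
packet [329.6 157.7] 191 zmed 20.9 circ [[541.8, -119.9], 23.5] rect [[541.0, -119.3], [27.6, 40.4], 88.5] dist 555.0
case [397.5 199.4] 691 zmed 55.6 circ [[430.8, -269.6], 114.3] rect [[429.8, -269.0], [165.1, 162.4], 28.9] dist 512.0
(array([-1.,  0.,  1.,  2.,  3.,  4.,  5.,  6.,  7.,  8.,  9., 10., 11.,
       12., 13., 14., 15., 16., 17., 18., 19., 20., 21., 22., nan]), array([  154, 10333,   655,  2212,   338,   201,   374,   461,   164,
         163,   160,   175,   184,   194,   175,   206,   219,   214,
         238,   229,   196,   125,   397,   173,    60]))
```

View pics/c1.png

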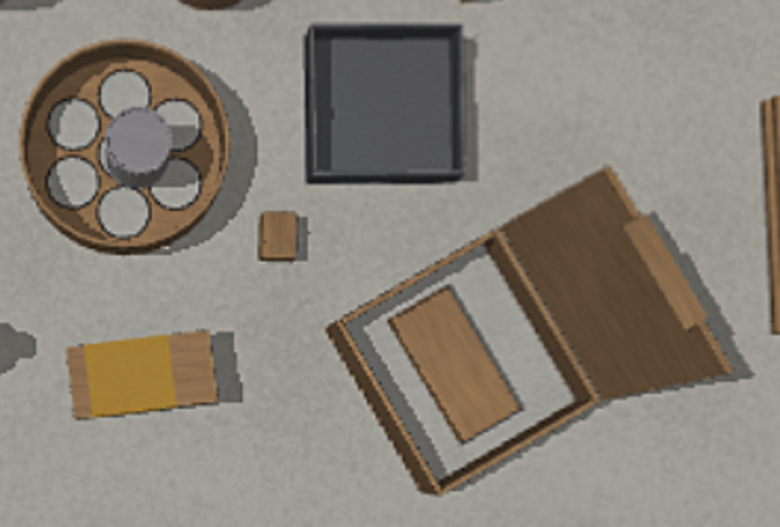

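The crop confirms the carton at (397,287): it is the 60x120 box 425 mm from the base, against 348 and 340 mm for the other two. Next I'll measure the circles and the pocket.

Run:
```python
from h import *
a=np.load('top0.npz');p,d=a['p'],a['d'];P=cloud('top',d);Z=P[...,2]
h=cv2.cvtColor(p,cv2.COLOR_RGB2HSV)
w=(h[...,1]<45)&(h[...,2]>140)
r=np.zeros(Z.shape,bool);r[95:162,245:312]=1
for c,n,m in blobs(r&w&(Z<20),40):
    pts=onplane('top',np.argwhere(m)[:,::-1],5)[:,:2].astype(np.float32)
    print('circ',c.round(1),n,onplane('top',[c],5)[0].round(1),[np.round(x,1).tolist() for x in cv2.minAreaRect(pts)])
roi=np.zeros(Z.shape,bool);roi[160:235,350:440]=1
br=(h[...,1]>60)&roi&(Z<14)&(Z>0)
for c,n,m in blobs(br,150):
    pts=np.argwhere(m)[:,::-1]
    for z in (19,5): print('pocket',c.round(1),n,np.nanmedian(Z[m]).round(1),[np.round(x,1).tolist() for x in cv2.minAreaRect(onplane('top',pts,z)[:,:2].astype(np.float32))])
# case rim: outer edges
roi=np.zeros(Z.shape,bool);roi[130:250,340:490]=1
lid=roi&(Z>70)
L=P[lid]; ax=np.array([np.cos(np.radians(0)),0])
c0=np.linalg.svd(L-L.mean(0),full_matrices=False)[2][2]; print('lid normal',c0.round(3),'zmax',L[:,2].max(),'hinge dir deg',np.degrees(np.arctan2(c0[1],c0[0])),L.mean(0).round(1))
top=L[L[:,2]>195]; print('lid top',top.min(0).round(),top.max(0).round())
m=roi&(Z>50)&(Z<60); W=onplane('top',np.argwhere(m)[:,::-1],57)[:,:2].astype(np.float32);b=cv2.boxPoints(cv2.minAreaRect(W));print(b.round(1))
```

```text
circ [249.6  99.7] 118 [698.7  79.1   5. ] [[689.9, 70.6], [41.1, 41.7], 88.7]
circ [305.2  98. ] 98 [700.1 -63.7   5. ] [[695.1, -56.6], [43.6, 26.1], 88.8]
circ [277.3 109.5] 178 [671.7   8.7   5. ] [[672.4, 9.0], [34.1, 40.5], 15.7]
circ [261.4 120.5] 162 [644.1  49.7   5. ] [[643.9, 49.2], [31.6, 39.3], 70.6]
circ [295.8 116.7] 88 [651.9 -38.4   5. ] [[652.4, -38.0], [34.7, 19.2], 82.4]
circ [261.3 139.3] 155 [595.6  50.9   5. ] [[595.0, 51.8], [30.6, 38.7], 88.9]
circ [294.9 144.1] 86 [581.3 -34.5   5. ] [[580.2, -34.5], [18.4, 39.0], 6.5]
circ [249.8 155.8] 134 [553.7  81.1   5. ] [[553.4, 84.4], [61.7, 30.5], 40.3]
circ [277.2 149.9] 200 [567.2  11.1   5. ] [[568.4, 10.2], [38.2, 38.5], 88.8]
pocket [389.1 201.7] 1135 4.0 [[428.5, -266.3], [121.8, 59.7], 29.2]
pocket [389.1 201.7] 1135 4.0 [[429.3, -270.3], [123.6, 60.5], 29.2]
lid normal [-0.476  0.866  0.155] zmax 219.20300441990787 hinge dir deg 118.8258211479747 [ 474.7 -349.7  152.7]
lid top [ 408. -403.  195.] [ 554. -316.  219.]
[[ 318.2 -237.9]
 [ 396.1 -378.9]
 [ 540.6 -299.1]
 [ 462.6 -158.1]]
```

```bash
python3 -m crank '0 0 0 0 0 -0.98 40; 0 0 0 0 0 -0.98 40; -0.8 -1 0 0 0 0 40; -0.8 -1 0 0 0 0 40; -0.8 -1 0 0 0 0 40; -0.8 -1 0 0 0 0 40; -0.8 -1 0 0 0 0 40; -0.8 -1 0 0 0 0 40; -0.8 -1 0 0 0 0 40; -0.8 -1 0 0 0 0 40; 0 0 0 0 0 0 40'
```

```text
time: 1.48
tool_pos: [377.1, 277.2, 231.1]
eef_rot: [-0.002, -3.141, 0.001]
contact_force: [0.0, -0.4, -0.1]
grip_width: 71.9
grip_force: 0.0
```

```bash
cat > m.py <<'E'
from h import *
import sys
def circ(roi,lo,hi,z,Z):
    r=np.zeros(Z.shape,bool);r[roi[1]:roi[3],roi[0]:roi[2]]=1
    for c,n,m in blobs(r&(Z>lo)&(Z<hi),60):
        W=onplane('top',np.argwhere(m)[:,::-1],z)[:,:2].astype(np.float32)
        print(c.round(1),n,np.nanmedian(Z[m]).round(1),[np.round(x,1).tolist() for x in cv2.minEnclosingCircle(W)],[np.round(x,1).tolist() for x in cv2.minAreaRect(W)])
E
python3 - <<'E'
from m import *
p,d=cam('top');Z=cloud('top',d)[...,2]
circ((240,85,320,170),60,75,67,Z)
E
```

```text
[282.1 125.5] 405 64.3 [[613.4, -1.3], 27.7] [[614.0, -1.3], [52.8, 53.0], 44.1]
```

```bash
python3 -m crank '-0.79 -0.93 0 0 0 0 40; -0.79 -0.93 0 0 0 0 40; -0.79 -0.93 0 0 0 0 40; -0.79 -0.93 0 0 0 0 40; -0.79 -0.93 0 0 0 0 40; -0.79 -0.93 0 0 0 0 40; -0.79 -0.93 0 0 0 0 40; -0.79 -0.93 0 0 0 0 40; -0.79 -0.93 0 0 0 0 40; -0.79 -0.93 0 0 0 0 40; 0 0 0 0 0 0 40'
```

```text
time: 2.9
tool_pos: [614.2, -0.5, 230.6]
eef_rot: [0.0, -3.141, -0.0]
contact_force: [0.3, -0.1, -0.6]
grip_width: 72.2
grip_force: 0.0
```

```bash
python3 -m crank '0 0 0.93 0 0 0 40; 0 0 0.93 0 0 0 40; 0 0 0.93 0 0 0 40; 0 0 0.93 0 0 0 40; 0 0 0.93 0 0 0 40; 0 0 0.93 0 0 0 40; 0 0 0.93 0 0 0 40; 0 0 0 0 0 0 40; 0 0 0 0 0 0 255; 0 0 0 0 0 0 255; 0 0 0 0 0 0 255; 0 0 0 0 0 0 255'
```

```text
time: 4.4
tool_pos: [614.3, 0.3, 37.6]
eef_rot: [-0.002, 3.139, 0.0]
contact_force: [-0.9, 2.1, 7.0]
grip_width: 53.5
grip_force: 64.0
```

```bash
python3 -m crank '0 0 -1 0 0 0 255; 0 0 -1 0 0 0 255; 0 0 -1 0 0 0 255; -0.16 -0.89 0 0 0 0 255; -0.16 -0.89 0 0 0 0 255; -0.16 -0.89 0 0 0 0 255; -0.16 -0.89 0 0 0 0 255; -0.16 -0.89 0 0 0 0 255; -0.16 -0.89 0 0 0 0 255; -0.16 -0.89 0 0 0 0 255; -0.16 -0.89 0 0 0 0 255; 0 0 0 0 0 0 255'; python3 -m crank '0 0 0.74 0 0 0 255; 0 0 0.74 0 0 0 255; 0 0 0.74 0 0 0 255; 0 0 0.74 0 0 0 255; 0 0 0 0 0 0 255'
```

```text
time: 5.9
tool_pos: [652.2, -215.9, 125.9]
eef_rot: [0.001, 3.141, -0.001]
contact_force: [0.5, 0.8, -2.7]
grip_width: 53.4
grip_force: 64.2
time: 6.52
tool_pos: [651.9, -213.4, 35.6]
eef_rot: [0.002, -3.141, -0.001]
contact_force: [-0.9, -0.7, -2.1]
grip_width: 53.6
grip_force: 69.1
```

```bash
python3 -m crank '0 0 0 0 0 0 30; 0 0 0 0 0 0 30; 0 0 0 0 0 0 30; 0 0 -1 0 0 0 100; 0 0 -1 0 0 0 100; 0 0 -1 0 0 0 100; 0 0 -1 0 0 0 100; 0 0 -0.67 0 0 0 100; 0 1 0 0 0 0 100; 0 1 0 0 0 0 100; 0 1 0 0 0 0 100; 0 1 0 0 0 0 100'; python3 -m crank '0.1 0.97 0 0 0 0 100; 0.1 0.97 0 0 0 0 100; 0.1 0.97 0 0 0 0 100; 0.1 0.97 0 0 0 0 100; 0.1 0.97 0 0 0 0 100; 0.1 0.97 0 0 0 0 100; 0.1 0.97 0 0 0 0 100; 0.1 0.97 0 0 0 0 100; 0.1 0.97 0 0 0 0 100; 0.1 0.97 0 0 0 0 100; 0 0 0 0 0 0 100'
python3 - <<'E'
from m import *
for n in('top','side'):
    p,d=cam(n); np.savez(f'{n}1.npz',p=p,d=d); cv2.imwrite(f'pics/{n}1.png',p[:,:,::-1])
    if n=='top': Z=cloud('top',d)[...,2]; circ((330,80,400,145),55,75,66,Z); T=p
t=cv2.resize(T[90:165,240:315,::-1],(600,600),interpolation=cv2.INTER_CUBIC); cv2.imwrite('pics/tub1.png',t)
E
```

```text
time: 8.02
tool_pos: [651.8, -92.7, 177.1]
eef_rot: [0.002, -3.141, -0.0]
contact_force: [0.1, -0.3, -0.6]
grip_width: 52.0
grip_force: 0.0
time: 9.4
tool_pos: [621.1, 198.9, 177.0]
eef_rot: [0.006, -3.141, -0.0]
contact_force: [0.1, -0.8, -0.2]
grip_width: 52.2
grip_force: 0.0
[369.2 108.4] 429 63.2 [[651.3, -212.0], 28.8] [[651.6, -211.6], [52.8, 57.1], 43.8]
```

View pics/tub1.png

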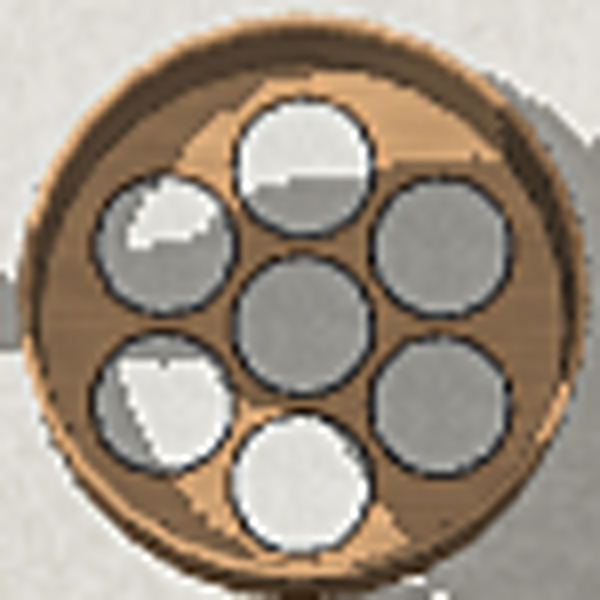

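All seven circles show clearly in the crop. The centres are: middle (304,325), top (305,167), upper right (441,246), lower right (440,404), bottom (301,483), lower left (163,402) and upper left (164,245). The tin stands in the tray.

Run:
```python
from h import *
c=np.array([(304,325),(305,167),(441,246),(440,404),(301,483),(163,402),(164,245)])/8+[240-.5,90-.5]
W=onplane('top',c,5)[:,:2]; print(W.round(1).tolist())
m=W.mean(0);a=np.degrees(np.arctan2(*(W[1:]-m).T[::-1]))%60; a=np.where(a>30,a-60,a);print(m,a.round(1),np.hypot(*(W[1:]-m).T).round(1))
t=np.radians(np.median(a)); 
for k in range(6): print(k,(m+51*np.array([np.cos(t+k*np.pi/3),np.sin(t+k*np.pi/3)])).round(1))
# cap refined
a=np.load('top0.npz');Z=cloud('top',a['d'])[...,2]
for u,v in [(195.7,121),(161.6,151.7),(119.3,154.1),(121.7,192.2),(211.7,193.6),(167.4,198.5)]:
    r=np.zeros(Z.shape,bool);r[int(v)-9:int(v)+10,int(u)-9:int(u)+10]=1
    m=r&(Z>100); W=onplane('top',np.argwhere(m)[:,::-1],104)[:,:2].astype(np.float32)
    print(m.sum(),[np.round(x,1).tolist() for x in cv2.minAreaRect(W)],W.mean(0).round(1))
# side view triangulate check of caps
```

```text
[[618.2, 9.2], [669.4, 7.8], [642.9, -35.2], [591.9, -33.7], [567.4, 11.2], [594.4, 54.6], [645.1, 53.4]]
[618.46194714   9.61350556] [-2.1 -1.4 -1.6 -1.8 -1.9 -1.3] [51.  51.  50.8 51.1 51.1 51.2]
0 [669.4   8.1]
1 [645.2  53. ]
2 [594.2  54.5]
3 [567.5  11.1]
4 [591.7 -33.8]
5 [642.7 -35.3]
81 [[620.5, 198.5], [20.8, 21.1], 89.4] [620.6 199.1]
82 [[550.2, 278.8], [23.1, 20.9], 88.7] [550.5 279. ]
82 [[547.8, 377.1], [20.9, 21.0], 89.9] [547.5 377.4]
88 [[458.8, 371.5], [22.9, 22.5], 62.5] [458.9 371.7]
81 [[450.9, 163.8], [20.6, 20.7], 89.2] [450.6 164.2]
83 [[441.6, 265.8], [22.9, 20.6], 88.8] [441.9 266.4]
```

```bash
python3 -m crank '0 0 0.85 0 0 0 100; 0 0 0.85 0 0 0 100; 0 0 0.85 0 0 0 100; 0 0 0.85 0 0 0 100; 0 0 0 0 0 0 100; 0 0 0 0 0 0 255; 0 0 0 0 0 0 255; 0 0 0 0 0 0 255; 0 0 0 0 0 0 255'; python3 -m crank '0 0 -1 0 0 0 255; 0 0 -1 0 0 0 255; 0 0 -1 0 0 0 255; 0 0 -1 0 0 0 255;  0 -0.9 0 0 0 0 255; 0 -0.9 0 0 0 0 255; 0 -0.9 0 0 0 0 255; 0 -0.9 0 0 0 0 255; 0 -0.9 0 0 0 0 255; 0 -0.9 0 0 0 0 255; 0.08 -0.9 0 0 0 0 255; 0 0 0 0 0 0 255'
```

```text
time: 10.62
tool_pos: [622.4, 197.4, 76.7]
eef_rot: [-0.002, 3.139, 0.0]
contact_force: [0.1, -0.3, 6.1]
grip_width: 22.2
grip_force: 59.0
time: 12.12
tool_pos: [619.2, 6.9, 195.3]
eef_rot: [-0.001, -3.141, 0.0]
contact_force: [-0.5, 0.9, -1.8]
grip_width: 22.2
grip_force: 59.5
```

```bash
cat > st.py <<'E'
from rig import robot
import numpy as np
L=[]
for i in range(5):
    robot.read_camera('top'); s=robot.read_state(); L.append(list(s['tool_pos']))
L=np.array(L); print(L.mean(0).round(1),L.std(0).round(1),np.round(s['q'],3),s['time'])
E
python3 st.py
```

```text
[619.4   8.8 195.3] [0.1 0.5 0. ] [-0.06   0.513  1.498  0.     1.131 -1.633] 12.375
```

```bash
python3 -m crank '0.03 0.02 0.95 0 0 0 255; 0 0 0.95 0 0 0 255; 0 0 0.95 0 0 0 255; 0 0 0.95 0 0 0 255; 0 0 0 0 0 0 255; 0 0 0 0 0 0 150; 0 0 0 0 0 0 150; 0 0 0 0 0 0 150; 0 0 -0.95 0 0 0 150; 0 0 -0.95 0 0 0 150; 0 0 -0.95 0 0 0 150; 0 0 -0.95 0 0 0 150'; python3 -m crank '0.25 1 0 0 0 0 120; 0.25 1 0 0 0 0 120; 0.25 1 0 0 0 0 120; 0.25 1 0 0 0 0 120; 0.25 1 0 0 0 0 120; 0.25 1 0 0 0 0 120; 0.25 1 0 0 0 0 120; 0.25 1 0 0 0 0 120; 0.25 1 0 0 0 0 120; 0 0 0 0 0 0 120; 0 0 0 0 0 0 120'
python3 - <<'E'
from m import *
s=robot.read_state();print(np.round(s['tool_pos'],1))
p,d=cam('top');P=cloud('top',d);Z=P[...,2];cv2.imwrite('pics/top2.png',p[:,:,::-1])
r=np.zeros(Z.shape,bool);r[85:165,235:320]=1
for c,n,m in blobs(r&(Z>100)&(Z<118),30): print(c.round(1),n,onplane('top',np.argwhere(m)[:,::-1],109)[:,:2].mean(0).round(1),np.nanmedian(Z[m]))
E
python3 st.py
```

```text
time: 13.88
tool_pos: [618.5, 8.9, 196.6]
eef_rot: [-0.002, 3.141, -0.0]
contact_force: [-0.7, -0.2, 0.1]
grip_width: 35.1
grip_force: 0.0
time: 15.25
tool_pos: [550.8, 278.3, 195.4]
eef_rot: [-0.002, 3.141, -0.0]
contact_force: [1.1, -1.3, 0.2]
grip_width: 45.0
grip_force: 0.0
[550.8 278.3 195.4]
[277.4 120.6] 87 [614.8   9.8] 107.99196826742525
[551.  278.1 195.4] [0.  0.1 0. ] [ 0.392  0.508  1.505 -0.     1.129 -1.179] 15.55
```

```bash
python3 -m crank '0.02 0.03 1 0 0 0 120; 0 0 1 0 0 0 120; 0 0 1 0 0 0 120; 0 0 1 0 0 0 120; 0 0 0 0 0 0 120; 0 0 0 0 0 0 255; 0 0 0 0 0 0 255; 0 0 0 0 0 0 255; 0 0 -1 0 0 0 255; 0 0 -1 0 0 0 255; 0 0 -1 0 0 0 255; 0 0 -1 0 0 0 255'; python3 -m crank '-0.4 -0.9 0 0 0 0 255; -0.4 -0.9 0 0 0 0 255; -0.4 -0.9 0 0 0 0 255; -0.4 -0.9 0 0 0 0 255; -0.4 -0.9 0 0 0 0 255; -0.4 -0.9 0 0 0 0 255; -0.4 -0.9 0 0 0 0 255; -0.4 -0.9 0 0 0 0 255; -0.4 -0.9 0 0 0 0 255; -0.4 -0.93 0 0 0 0 255; 0 0 0 0 0 0 255; 0 0 0 0 0 0 255'; python3 st.py
```

```text
time: 17.05
tool_pos: [549.9, 279.8, 196.6]
eef_rot: [-0.002, 3.142, 0.0]
contact_force: [0.5, 0.4, -1.7]
grip_width: 22.3
grip_force: 58.9
time: 18.55
tool_pos: [670.1, 9.5, 195.3]
eef_rot: [0.002, -3.141, -0.0]
contact_force: [0.1, -0.4, -1.3]
grip_width: 22.4
grip_force: 59.0
[670.2   9.8 195.4] [0.1 0.1 0. ] [-0.055  0.604  1.344  0.     1.193 -1.628] 18.8
```

```bash
python3 -m crank '0 -0.06 0.95 0 0 0 255; 0 0 0.95 0 0 0 255; 0 0 0.95 0 0 0 255; 0 0 0.95 0 0 0 255; 0 0 0 0 0 0 255; 0 0 0 0 0 0 150; 0 0 0 0 0 0 150; 0 0 0 0 0 0 150; 0 0 -0.95 0 0 0 150; 0 0 -0.95 0 0 0 150; 0 0 -0.95 0 0 0 150; 0 0 -0.95 0 0 0 150'; python3 -m crank '0.34 1 0 0 0 0 120; 0.34 1 0 0 0 0 120; 0.34 1 0 0 0 0 120; 0.34 1 0 0 0 0 120; 0.34 1 0 0 0 0 120; 0.34 1 0 0 0 0 120; 0.34 1 0 0 0 0 120; 0.34 1 0 0 0 0 120; 0.34 1 0 0 0 0 120; 0.34 1 0 0 0 0 120; 0.34 1 0 0 0 0 120; 0.34 1 0 0 0 0 120'; python3 -m crank '0 0.3 0 0 0 0 120; 0 0 0 0 0 0 120; 0 0 0 0 0 0 120';  cat > caps.py <<'E'
from m import *
p,d=cam('top');P=cloud('top',d);Z=P[...,2];cv2.imwrite('pics/topc.png',p[:,:,::-1]);np.savez('topc.npz',p=p,d=d)
t=np.radians(-1.65);G=[np.array([618.4,9.5])]+[np.array([618.4,9.5])+51*np.array([np.cos(t+k*np.pi/3),np.sin(t+k*np.pi/3)]) for k in range(6)]
r=np.zeros(Z.shape,bool);r[80:165,235:320]=1
for c,n,m in blobs(r&(Z>104)&(Z<118),30):
    w=onplane('top',np.argwhere(m)[:,::-1],109)[:,:2].mean(0); e=[w-g for g in G]; j=np.argmin([np.hypot(*x) for x in e])
    print('circle',j,n,w.round(1),'err',e[j].round(1),'z',np.nanmedian(Z[m]).round(1))
circ((330,80,400,145),55,75,66,Z)
circ((240,170,325,240),33,46,40,Z)
E
python3 caps.py; python3 st.py
```

```text
time: 20.3
tool_pos: [670.4, 7.2, 196.6]
eef_rot: [-0.002, 3.141, -0.0]
contact_force: [-0.2, 0.1, 0.4]
grip_width: 35.3
grip_force: 0.0
time: 21.8
tool_pos: [547.2, 368.0, 195.6]
eef_rot: [-0.002, 3.141, 0.0]
contact_force: [-0.1, -0.2, -0.4]
grip_width: 45.2
grip_force: 0.0
time: 22.18
tool_pos: [548.0, 375.1, 195.3]
eef_rot: [-0.001, 3.142, -0.0]
contact_force: [-0.4, 0.2, -0.6]
grip_width: 45.3
grip_force: 0.0
circle 1 84 [668.9   6.5] err [-0.5 -1.5] z 107.7
circle 0 83 [615.  10.] err [-3.4  0.5] z 108.0
[369.3 108.4] 424 63.1 [[651.4, -212.2], 28.7] [[652.1, -212.2], [52.9, 55.3], 43.2]
[283.3 205. ] 1205 39.2 [[424.7, -1.4], 66.1] [[424.7, -0.9], [60.1, 119.7], 5.9]
[547.9 375.4 195.4] [0.1 0.2 0. ] [ 0.531  0.593  1.364 -0.     1.185 -1.041] 22.475
```

```bash
python3 -m crank '0 0.06 1 0 0 0 120; 0 0 1 0 0 0 120; 0 0 1 0 0 0 120; 0 0 1 0 0 0 120; 0 0 0 0 0 0 120; 0 0 0 0 0 0 255; 0 0 0 0 0 0 255; 0 0 0 0 0 0 255; 0 0 -1 0 0 0 255; 0 0 -1 0 0 0 255; 0 0 -1 0 0 0 255; 0 0 -1 0 0 0 255'; python3 -m crank '-0.3 -0.98 0 0 0 0 255; -0.3 -0.98 0 0 0 0 255; -0.3 -0.98 0 0 0 0 255; -0.3 -0.98 0 0 0 0 255; -0.3 -0.98 0 0 0 0 255; -0.3 -0.98 0 0 0 0 255; -0.3 -0.98 0 0 0 0 255; -0.3 -0.98 0 0 0 0 255; -0.3 -0.98 0 0 0 0 255; -0.3 -0.98 0 0 0 0 255; -0.3 -0.98 0 0 0 0 255; 0 0 0 0 0 0 255'; python3 st.py
```

```text
time: 23.98
tool_pos: [547.4, 377.7, 196.4]
eef_rot: [0.002, -3.141, 0.0]
contact_force: [-0.2, 0.2, -1.2]
grip_width: 22.1
grip_force: 59.1
time: 25.48
tool_pos: [647.2, 52.7, 195.3]
eef_rot: [-0.002, -3.142, 0.0]
contact_force: [-0.6, -0.3, -1.8]
grip_width: 22.5
grip_force: 59.2
[646.8  54.9 195.3] [0.1 0.5 0. ] [ 0.014  0.565  1.41   0.     1.166 -1.559] 25.725
```

```bash
python3 -m crank '0.02 -0.03 0.95 0 0 0 255; 0 0 0.95 0 0 0 255; 0 0 0.95 0 0 0 255; 0 0 0.95 0 0 0 255; 0 0 0 0 0 0 255; 0 0 0 0 0 0 150; 0 0 0 0 0 0 150; 0 0 0 0 0 0 150; 0 0 -0.95 0 0 0 150; 0 0 -0.95 0 0 0 150; 0 0 -0.95 0 0 0 150; 0 0 -0.95 0 0 0 150'; python3 -m crank '0.567 0.963 0 0 0 0 120; 0.567 0.963 0 0 0 0 120; 0.567 0.963 0 0 0 0 120; 0.567 0.963 0 0 0 0 120; 0.567 0.963 0 0 0 0 120; 0.567 0.963 0 0 0 0 120; 0.567 0.963 0 0 0 0 120; 0.567 0.963 0 0 0 0 120; 0.567 0.963 0 0 0 0 120; 0.567 0.963 0 0 0 0 120; 0.567 0.963 0 0 0 0 120; 0 0 0 0 0 0 120'; python3 caps.py; python3 st.py
```

```text
time: 27.22
tool_pos: [646.4, 53.7, 196.6]
eef_rot: [-0.002, 3.141, -0.0]
contact_force: [0.3, -1.0, 0.4]
grip_width: 35.3
grip_force: 0.0
time: 28.72
tool_pos: [457.9, 372.6, 195.6]
eef_rot: [-0.006, 3.141, 0.001]
contact_force: [0.0, -1.1, 0.1]
grip_width: 45.2
grip_force: 0.0
circle 1 85 [668.9   6.7] err [-0.5 -1.4] z 108.2
circle 2 85 [643.7  56.7] err [-1.5  3.8] z 107.9
circle 0 83 [615.3   9.9] err [-3.1  0.4] z 107.8
[369.2 108.4] 424 63.0 [[651.2, -212.0], 28.9] [[651.6, -212.4], [54.0, 55.8], 70.2]
[283.3 205. ] 1207 39.2 [[424.7, -1.4], 66.1] [[424.6, -0.9], [60.4, 119.7], 6.0]
[459.3 370.7 195.4] [0.2 0.2 0. ] [ 0.6    0.461  1.581 -0.     1.1   -0.971] 29.025
```

```bash
python3 -m crank '0.01 0.03 1 0 0 0 120; 0 0 1 0 0 0 120; 0 0 1 0 0 0 120; 0 0 1 0 0 0 120; 0 0 0 0 0 0 120; 0 0 0 0 0 0 255; 0 0 0 0 0 0 255; 0 0 0 0 0 0 255; 0 0 -1 0 0 0 255; 0 0 -1 0 0 0 255; 0 0 -1 0 0 0 255; 0 0 -1 0 0 0 255'; python3 -m crank '-0.41 -0.96 0 0 0 0 255; -0.41 -0.96 0 0 0 0 255; -0.41 -0.96 0 0 0 0 255; -0.41 -0.96 0 0 0 0 255; -0.41 -0.96 0 0 0 0 255; -0.41 -0.96 0 0 0 0 255; -0.41 -0.96 0 0 0 0 255; -0.41 -0.96 0 0 0 0 255; -0.41 -0.96 0 0 0 0 255; -0.41 -0.96 0 0 0 0 255; -0.41 -0.96 0 0 0 0 255; 0 0 0 0 0 0 255'; python3 st.py
```

```text
time: 30.52
tool_pos: [458.3, 372.0, 196.5]
eef_rot: [0.002, -3.141, 0.0]
contact_force: [0.3, -0.2, -2.5]
grip_width: 22.6
grip_force: 59.2
time: 32.02
tool_pos: [594.6, 53.8, 195.3]
eef_rot: [0.001, 3.142, -0.0]
contact_force: [-0.8, 0.5, -2.5]
grip_width: 22.1
grip_force: 59.4
[594.   55.8 195.3] [0.1 0.5 0. ] [ 0.016  0.472  1.563  0.     1.107 -1.557] 32.275
```

```bash
python3 -m crank '0 -0.02 0.95 0 0 0 255; 0 0 0.95 0 0 0 255; 0 0 0.95 0 0 0 255; 0 0 0.95 0 0 0 255; 0 0 0 0 0 0 255; 0 0 0 0 0 0 150; 0 0 0 0 0 0 150; 0 0 0 0 0 0 150; 0 0 -0.95 0 0 0 150; 0 0 -0.95 0 0 0 150; 0 0 -0.95 0 0 0 150; 0 0 -0.95 0 0 0 150'; python3 -m crank '0.955 0.726 0 0 0 0 120; 0.955 0.726 0 0 0 0 120; 0.955 0.726 0 0 0 0 120; 0.955 0.726 0 0 0 0 120; 0.955 0.726 0 0 0 0 120; 0 0 0 0 0 0 120; 0 0 0 0 0 0 120'; python3 caps.py; python3 st.py
```

```text
time: 33.78
tool_pos: [594.2, 54.8, 196.6]
eef_rot: [-0.002, 3.141, -0.0]
contact_force: [-0.0, 0.4, 0.4]
grip_width: 35.2
grip_force: 0.0
time: 34.65
tool_pos: [451.4, 163.5, 195.7]
eef_rot: [-0.002, 3.141, 0.0]
contact_force: [-0.4, 0.1, 0.5]
grip_width: 45.3
grip_force: 0.0
circle 1 83 [668.9   6.6] err [-0.5 -1.5] z 108.0
circle 2 86 [643.6  56.7] err [-1.5  3.7] z 107.9
circle 0 84 [615.2   9.8] err [-3.2  0.3] z 108.0
circle 3 82 [592.6  54.9] err [-1.6  0.6] z 108.1
[357.9 102.8] 421 63.2 [[665.3, -184.8], 29.1] [[665.4, -185.5], [53.3, 53.8], 88.9]
[283.3 205. ] 1206 39.2 [[424.7, -1.4], 66.1] [[424.6, -0.9], [60.4, 119.7], 6.0]
[451.4 163.2 195.3] [0.1 0.  0.1] [ 0.25   0.269  1.866 -0.     1.007 -1.321] 34.95
```

```bash
python3 -m crank '0.02 0.03 1 0 0 0 120; 0 0 1 0 0 0 120; 0 0 1 0 0 0 120; 0 0 1 0 0 0 120; 0 0 0 0 0 0 120; 0 0 0 0 0 0 255; 0 0 0 0 0 0 255; 0 0 0 0 0 0 255; 0 0 -1 0 0 0 255; 0 0 -1 0 0 0 255; 0 0 -1 0 0 0 255; 0 0 -1 0 0 0 255'; python3 -m crank '-0.92 -0.95 0 0 0 0 255; -0.92 -0.95 0 0 0 0 255; -0.92 -0.95 0 0 0 0 255; -0.92 -0.95 0 0 0 0 255; -0.92 -0.95 0 0 0 0 255; -0.92 -0.95 0 0 0 0 255; -0.92 -0.95 0 0 0 0 255; 0 0 0 0 0 0 255; 0 0 0 0 0 0 255'; python3 st.py
```

```text
time: 36.45
tool_pos: [450.1, 164.5, 196.7]
eef_rot: [-0.002, 3.141, 0.0]
contact_force: [0.4, -1.3, -2.3]
grip_width: 22.1
grip_force: 59.0
time: 37.58
tool_pos: [643.2, -34.4, 195.2]
eef_rot: [0.002, -3.141, -0.001]
contact_force: [0.6, 0.5, -2.2]
grip_width: 22.4
grip_force: 59.1
[643.3 -34.  195.5] [0.1 0.1 0.1] [-0.125  0.557  1.425  0.     1.16  -1.698] 37.825
```

```bash
python3 -m crank '-0.02 -0.04 0.95 0 0 0 255; 0 0 0.95 0 0 0 255; 0 0 0.95 0 0 0 255; 0 0 0.95 0 0 0 255; 0 0 0 0 0 0 255; 0 0 0 0 0 0 150; 0 0 0 0 0 0 150; 0 0 0 0 0 0 150; 0 0 -0.95 0 0 0 150; 0 0 -0.95 0 0 0 150; 0 0 -0.95 0 0 0 150; 0 0 -0.95 0 0 0 150'; python3 -m crank '0.613 0.913 0 0 0 0 120; 0.613 0.913 0 0 0 0 120; 0.613 0.913 0 0 0 0 120; 0.613 0.913 0 0 0 0 120; 0.613 0.913 0 0 0 0 120; 0.613 0.913 0 0 0 0 120; 0.613 0.913 0 0 0 0 120; 0.613 0.913 0 0 0 0 120; 0.613 0.913 0 0 0 0 120; 0.613 0.913 0 0 0 0 120; 0.613 0.913 0 0 0 0 120; 0 0 0 0 0 0 120'; python3 caps.py; python3 st.py
```

```text
time: 39.33
tool_pos: [644.3, -35.9, 196.6]
eef_rot: [-0.002, 3.141, -0.0]
contact_force: [-0.7, -0.4, -0.6]
grip_width: 35.2
grip_force: 0.0
time: 40.83
tool_pos: [440.8, 266.3, 195.7]
eef_rot: [-0.006, 3.141, 0.001]
contact_force: [-1.2, 0.5, 0.1]
grip_width: 45.2
grip_force: 0.0
circle 1 81 [668.9   6.5] err [-0.5 -1.5] z 108.0
circle 6 84 [643.5 -33.7] err [0.8 1.7] z 107.9
circle 2 84 [643.7  56.8] err [-1.5  3.9] z 108.3
circle 0 84 [615.2   9.8] err [-3.2  0.3] z 108.2
circle 3 84 [592.4  55. ] err [-1.8  0.6] z 108.1
[357.8 102.8] 420 63.2 [[665.4, -184.8], 29.0] [[665.4, -185.5], [53.3, 53.8], 88.9]
[283.3 205. ] 1200 39.3 [[424.7, -1.4], 66.1] [[424.6, -0.9], [60.4, 119.7], 6.0]
[442.1 264.6 195.4] [0.1 0.2 0.1] [ 0.449  0.33   1.779 -0.     1.032 -1.122] 41.125
```

```bash
python3 -m crank '0.01 0.05 1 0 0 0 120; 0 0 1 0 0 0 120; 0 0 1 0 0 0 120; 0 0 1 0 0 0 120; 0 0 0 0 0 0 120; 0 0 0 0 0 0 255; 0 0 0 0 0 0 255; 0 0 0 0 0 0 255; 0 0 -1 0 0 0 255; 0 0 -1 0 0 0 255; 0 0 -1 0 0 0 255; 0 0 -1 0 0 0 255'; python3 -m crank '-0.456 -0.913 0 0 0 0 255; -0.456 -0.913 0 0 0 0 255; -0.456 -0.913 0 0 0 0 255; -0.456 -0.913 0 0 0 0 255; -0.456 -0.913 0 0 0 0 255; -0.456 -0.913 0 0 0 0 255; -0.456 -0.913 0 0 0 0 255; -0.456 -0.913 0 0 0 0 255; -0.456 -0.913 0 0 0 0 255; -0.456 -0.913 0 0 0 0 255; -0.456 -0.913 0 0 0 0 255; 0 0 0 0 0 0 255'; python3 st.py
```

```text
time: 42.62
tool_pos: [441.2, 266.6, 196.8]
eef_rot: [-0.002, 3.141, 0.0]
contact_force: [0.3, -0.2, -1.8]
grip_width: 22.1
grip_force: 59.0
time: 44.12
tool_pos: [592.7, -36.0, 195.5]
eef_rot: [0.001, 3.141, -0.0]
contact_force: [0.4, 0.6, -2.0]
grip_width: 22.2
grip_force: 59.2
[591.9 -34.1 195.4] [0.1 0.4 0. ] [-0.135  0.465  1.573  0.     1.103 -1.708] 44.375
```

```bash
python3 -m crank '0 -0.03 0.95 0 0 0 255; 0 0 0.95 0 0 0 255; 0 0 0.95 0 0 0 255; 0 0 0.95 0 0 0 255; 0 0 0 0 0 0 255; 0 0 0 0 0 0 150; 0 0 0 0 0 0 150; 0 0 0 0 0 0 150; 0 0 -0.95 0 0 0 150; 0 0 -0.95 0 0 0 150; 0 0 -0.95 0 0 0 150; 0 0 -0.95 0 0 0 150'; python3 -m crank '0.6 1 0 0 0 0 40; 0.6 1 0 0 0 0 40; 0.6 1 0 0 0 0 40; 0.6 1 0 0 0 0 40; 0.6 1 0 0 0 0 40; 0.6 1 0 0 0 0 40; 0.6 1 0 0 0 0 40; 0 0 0 0 0 0 40'; python3 caps.py; python3 st.py
python3 - <<'E'
from m import *
a=np.load('topc.npz');t=a['p'];p,d=cam('side');np.savez('sidec.npz',p=p,d=d)
cv2.imwrite('pics/casetop.png',cv2.resize(t[125:255,335:485,::-1],(750,600)[:2] and (690,598),interpolation=cv2.INTER_CUBIC))
cv2.imwrite('pics/caseside.png',cv2.resize(p[265:390,240:400,::-1],(768,600),interpolation=cv2.INTER_CUBIC))
E
```

```text
time: 45.88
tool_pos: [592.2, -35.4, 196.6]
eef_rot: [-0.002, 3.141, -0.0]
contact_force: [0.5, 1.2, 0.7]
grip_width: 35.0
grip_force: 0.0
time: 46.88
tool_pos: [465.1, 175.8, 195.7]
eef_rot: [-0.006, 3.141, 0.0]
contact_force: [-0.4, -1.1, -0.4]
grip_width: 72.3
grip_force: 0.0
circle 1 85 [668.8   6.9] err [-0.6 -1.2] z 108.2
circle 6 83 [643.1 -33.6] err [0.5 1.8] z 108.1
circle 2 83 [643.8  56.7] err [-1.4  3.8] z 108.4
circle 0 80 [615.4   9.9] err [-3.   0.4] z 108.0
circle 3 84 [592.3  54.8] err [-1.9  0.4] z 108.0
circle 5 85 [591.  -33.6] err [-0.6  0.3] z 107.9
[357.8 102.9] 424 63.0 [[665.4, -184.8], 29.0] [[665.4, -185.5], [53.3, 53.8], 88.9]
[283.3 205. ] 1203 39.2 [[424.7, -1.4], 66.1] [[424.6, -0.9], [60.4, 119.7], 6.0]
[466.3 174.  195.5] [0.1 0.2 0.1] [ 0.263  0.3    1.822 -0.     1.019 -1.308] 47.175
```

View pics/casetop.png

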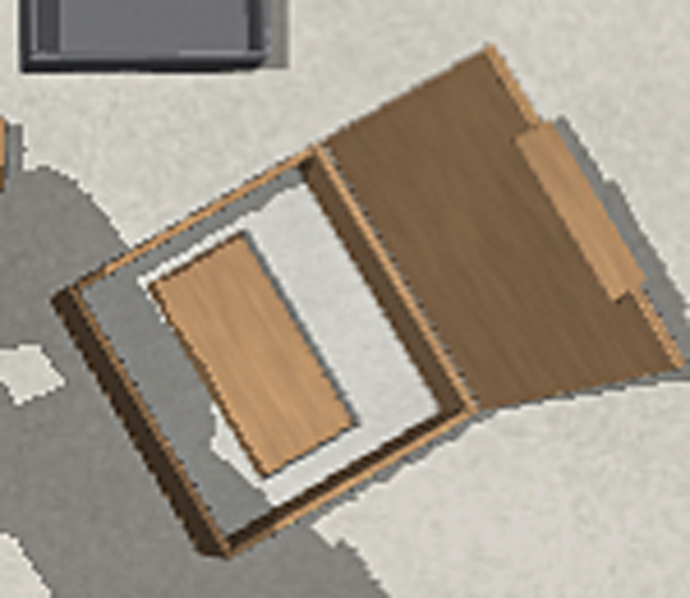

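View pics/caseside.png

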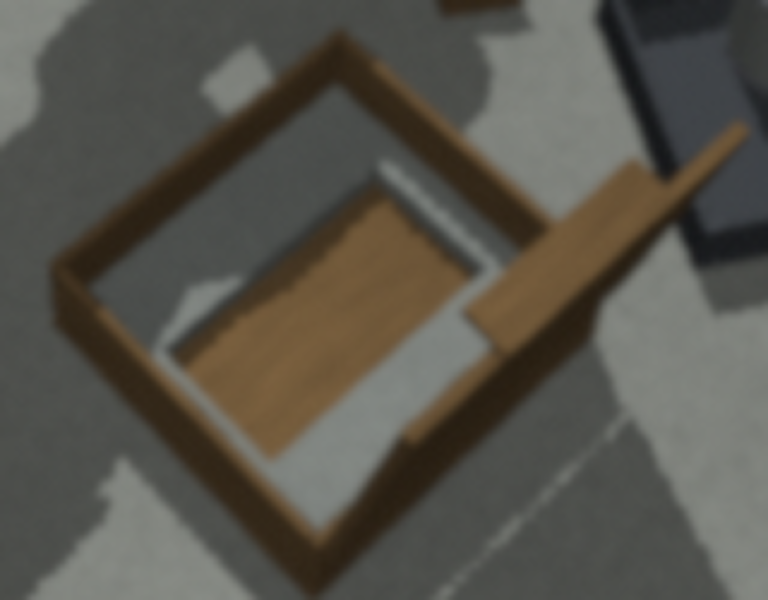

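The top crop shows the open pocket with brown corners at (152,285), (248,233), (357,425) and (264,478), and rim corners at (62,293), (318,150), (470,412) and (222,553). The side crop shows rim corners at (343,35), (58,262) and (318,548). I'll cast these.

Run:
```python
from h import *
def T(l,z): return onplane('top',np.array(l)/4.6+[335-.4,125-.4],z)[:,:2]
def S(l,z): return onplane('side',np.array(l)/4.8+[240-.4,265-.4],z)[:,:2]
th=np.radians(-61.1); ex=np.array([np.cos(th),np.sin(th)]); ey=np.array([-ex[1],ex[0]]); o=np.array([429,-268])
f=lambda W:np.c_[(W-o)@ex,(W-o)@ey].round(1).tolist()
print('top rim',f(T([(62,293),(318,150),(470,412),(222,553)],57)))
print('top pocket z5',f(T([(152,285),(248,233),(357,425),(264,478)],5)))
print('top pocket z19',f(T([(152,285),(252,232),(361,425),(264,478)],19)))
print('side rim',f(S([(343,35),(58,262),(318,548)],57)))
print('side pocket z19',f(S([(383,170),(172,350),(272,460),(487,268)],19)))
print('side pocket z5',f(S([(383,185),(180,360),(272,460),(480,272)],5)))
R=T([(62,293),(318,150),(470,412),(222,553)],57)
for a,b in((0,3),(1,2),(0,1),(3,2)): v=R[b]-R[a]; print(np.degrees(np.arctan2(v[1],v[0])).round(1))
```

```text
top rim [[-81.7, 81.3], [73.2, 78.8], [71.5, -79.4], [-78.5, -77.3]]
top pocket z5 [[-25.7, 59.8], [35.1, 57.9], [32.9, -63.5], [-26.5, -62.8]]
top pocket z19 [[-29.2, 60.2], [32.9, 57.8], [30.4, -62.4], [-30.0, -60.6]]
side rim [[-73.1, 80.8], [-74.2, -78.0], [77.1, -81.0]]
side pocket z19 [[-29.1, 64.1], [-29.1, -57.6], [31.3, -59.1], [31.9, 63.7]]
side pocket z5 [[-28.8, 65.1], [-28.5, -53.8], [27.4, -54.9], [27.3, 66.3]]
-149.9
-151.7
-62.1
-61.9
```

```bash
python3 -m crank '0 0 0.4 0 0 0.933 10; 0 0 0.4 0 0 0.933 10; 0 0 0.4 0 0 0.933 10; 0 0 0.4 0 0 0.933 10; 0 0 0.4 0 0 0.933 10; 0 0 0.4 0 0 0.933 10; 0 0 0.4 0 0 0.933 10; 0 0 0.4 0 0 0.933 10; 0 0 0.4 0 0 0.933 10; 0 0 0 0 0 0 10'; python3 -m crank '-0.942 -0.332 0 0 0 0 10; -0.942 -0.332 0 0 0 0 10; -0.942 -0.332 0 0 0 0 10; -0.942 -0.332 0 0 0 0 10; -0.942 -0.332 0 0 0 0 10; -0.942 -0.332 0 0 0 0 10; 0 0 0 0 0 0 10; 0 0 0 0 0 0 10'; python3 st.py
cat > pose.py <<'E'
from rig import robot
import numpy as np
from scipy.spatial.transform import Rotation as R
s=robot.read_state();m=R.from_rotvec(s['eef_rot']).as_matrix()
print('xdir',np.degrees(np.arctan2(m[1,0],m[0,0])).round(1),'ydir',np.degrees(np.arctan2(m[1,1],m[0,1])).round(1),'z',m[:,2].round(3))
E
python3 pose.py
```

```text
time: 48.48
tool_pos: [465.8, 174.0, 86.7]
eef_rot: [-2.099, -2.336, 0.002]
contact_force: [-0.2, -0.3, 0.2]
grip_width: 81.9
grip_force: 0.0
time: 49.48
tool_pos: [425.0, -0.4, 87.7]
eef_rot: [2.098, 2.338, 0.001]
contact_force: [-0.5, 0.1, 0.4]
grip_width: 82.1
grip_force: 0.0
[424.8  -0.   87.4] [0.1 0.1 0.1] [-0.11   0.362  2.083  0.     0.696 -0.218] 49.725
xdir 96.2 ydir 6.2 z [ 0.  0. -1.]
```

```bash
python3 -m crank '0 0 0.77 0 0 0 10; 0 0 0.77 0 0 0 10; 0 0 0.77 0 0 0 10; 0 0 0 0 0 0 10; 0 0 0 0 0 0 255; 0 0 0 0 0 0 255; 0 0 0 0 0 0 255; 0 0 0 0 0 0 255; 0 0 0 0 0 0 255'; python3 -m crank '0 0 -1 0 0 0 255; 0 0 -1 0 0 0 255; 0 0 -1 0 0 0 255; 0 0 0 0 0 0.96 255; 0 0 0 0 0 0.96 255; 0 0 0 0 0 0.96 255; 0 0 0 0 0 0.96 255; 0 0 0 0 0 0.96 255; 0 0 0 0 0 0.96 255; 0 0 0 0 0 0.96 255; 0 0 0 0 0 0 255'; python3 st.py; python3 pose.py
```

```text
time: 50.85
tool_pos: [425.0, -0.5, 19.1]
eef_rot: [2.099, 2.336, 0.001]
contact_force: [-1.9, 1.5, 5.1]
grip_width: 58.6
grip_force: 64.5
time: 52.22
tool_pos: [424.6, -0.5, 108.6]
eef_rot: [3.041, 0.786, 0.001]
contact_force: [-0.5, -0.2, -2.3]
grip_width: 58.5
grip_force: 66.9
[424.6  -0.5 108.3] [0.  0.  0.1] [-0.111  0.32   2.072 -0.     0.749  0.953] 52.475
xdir 29.0 ydir -61.0 z [ 0. -0. -1.]
```

```bash
python3 -m crank '-0.522 0.993 0 0 0 0 255; -0.522 0.993 0 0 0 0 255; -0.522 0.993 0 0 0 0 255; -0.522 0.993 0 0 0 0 255; -0.522 0.993 0 0 0 0 255; -0.522 0.993 0 0 0 0 255; -0.522 0.993 0 0 0 0 255; -0.522 0.993 0 0 0 0 255; 0 0 0 0 0 0 255; 0 0 0 0 0 0 255'; python3 -m crank '0 0 0.6 0 0 0 255; 0 0 0.6 0 0 0 255; 0 0 0.6 0 0 0 255; 0 0 0 0 0 0 255'; python3 st.py; python3 pose.py
python3 - <<'E'
from h import *
for n,(x0,y0,x1,y1) in {'side':(240,225,400,350)}.items():
    p,d=cam(n); cv2.imwrite(f'pics/ins_{n}.png',cv2.resize(p[y0:y1,x0:x1,::-1],(768,600),interpolation=cv2.INTER_CUBIC))
E
```

```text
time: 53.72
tool_pos: [429.8, -269.1, 107.8]
eef_rot: [-3.041, -0.785, 0.001]
contact_force: [0.5, -0.4, -2.3]
grip_width: 58.8
grip_force: 67.0
time: 54.22
tool_pos: [429.5, -268.3, 53.2]
eef_rot: [-3.04, -0.786, 0.003]
contact_force: [0.4, 0.5, -2.5]
grip_width: 58.7
grip_force: 66.8
[ 430.4 -269.4   54.6] [0.2 0.3 0.3] [-0.651  0.538  1.89  -0.     0.713  0.415] 54.475
xdir 28.9 ydir -61.1 z [ 0.001 -0.001 -1.   ]
```

View pics/ins_side.png

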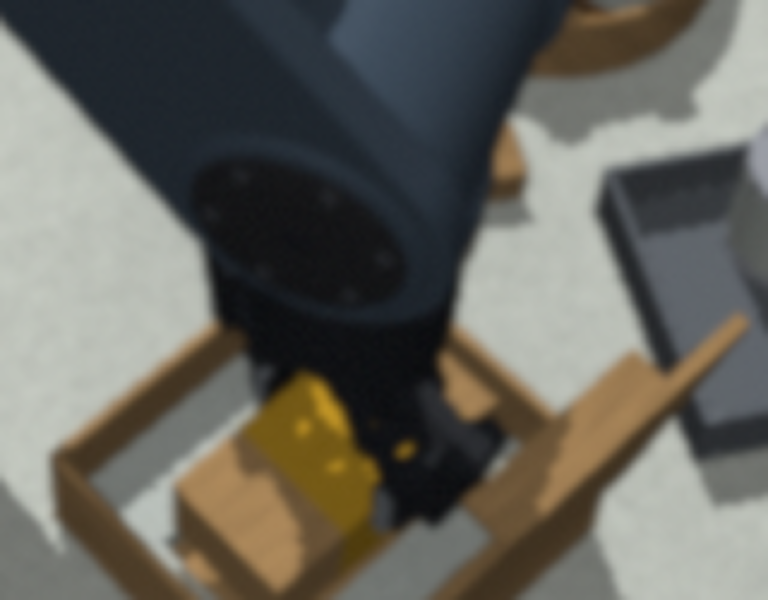

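```bash
python3 -m crank '0 0 0.5 0 0 0 255; 0 0 0 0 0 0 255'; for i in 1; do python3 -m crank '0 0 0.1 0 0 0 255; 0 0 0 0 0 0 255'; done; python3 -m crank '0 0 0.1 0 0 0 255; 0 0 0 0 0 0 255'
```

```text
time: 54.78
tool_pos: [430.2, -269.8, 38.2]
eef_rot: [3.042, 0.784, 0.0]
contact_force: [-0.1, 0.5, -2.8]
grip_width: 58.3
grip_force: 66.9
time: 55.02
tool_pos: [429.7, -269.4, 35.7]
eef_rot: [-3.041, -0.784, 0.001]
contact_force: [0.2, 0.1, -2.0]
grip_width: 58.4
grip_force: 70.8
time: 55.28
tool_pos: [429.7, -269.4, 32.3]
eef_rot: [-3.041, -0.784, 0.001]
contact_force: [-0.8, 1.9, -3.8]
grip_width: 58.3
grip_force: 70.6
```

```bash
python3 -m crank '0 0 0.1 0 0 0 255; 0 0 0 0 0 0 255'; python3 -m crank '0 0 0.1 0 0 0 255; 0 0 0 0 0 0 255';  python3 -m crank '0 0 0.08 0 0 0 255; 0 0 0 0 0 0 255; 0 0 0 0 0 0 255'
```

```text
time: 55.52
tool_pos: [429.8, -269.4, 29.6]
eef_rot: [-3.041, -0.784, 0.001]
contact_force: [-0.9, 3.4, -3.6]
grip_width: 58.7
grip_force: 70.5
time: 55.78
tool_pos: [429.9, -269.4, 26.7]
eef_rot: [-3.041, -0.784, 0.001]
contact_force: [-1.5, 4.8, -2.9]
grip_width: 58.6
grip_force: 70.6
time: 56.15
tool_pos: [429.9, -269.4, 24.5]
eef_rot: [-3.041, -0.784, 0.001]
contact_force: [-2.9, 4.2, -2.2]
grip_width: 58.6
grip_force: 70.7
```

```bash
python3 -m crank '0 0 0 0 0 0 40; 0 0 0 0 0 0 40; 0 0 0 0 0 0 40; 0 0 -0.5 0 0 0 40; 0 0 -1 0 0 0 40; 0 0 -1 0 0 0 40; 0 0 -1 0 0 0 40; 0 0 -1 0 0 0 200; 0 -1 0 0 0 0 255; 0 -1 0 0 0 0 255; 0 -1 0 0 0 0 255; 0 -1 0 0 0 0 255';python3 -m crank '0 -1 0 0 0 0 255; 0 -1 0 0 0 0 255; 0 -1 0 0 0 0 255; 0 -1 0 0 0 0 255; 0 0 0 0 0 0 255'; python3 caps.py
python3 - <<'E'
from h import *
a=np.load('topc.npz');t,d=a['p'],a['d'];Z=cloud('top',d)[...,2]
cv2.imwrite('pics/ct2.png',cv2.resize(t[125:255,335:485,::-1],(690,598),interpolation=cv2.INTER_CUBIC))
r=np.zeros(Z.shape,bool);r[160:240,345:445]=1
for c,n,m in blobs(r&(Z>36)&(Z<52),150):
    W=onplane('top',np.argwhere(m)[:,::-1],45)[:,:2].astype(np.float32);print(c,n,np.nanpercentile(Z[m],[10,50,90]),cv2.minAreaRect(W))
E
python3 st.py
```

```text
time: 57.65
tool_pos: [371.7, -164.0, 160.6]
eef_rot: [3.041, 0.783, 0.002]
contact_force: [0.1, -0.5, -0.1]
grip_width: -0.1
grip_force: 0.0
time: 58.28
tool_pos: [313.5, -58.7, 160.3]
eef_rot: [3.041, 0.786, 0.001]
contact_force: [0.1, -0.6, 0.3]
grip_width: 0.0
grip_force: 0.0
circle 1 85 [668.9   6.7] err [-0.5 -1.4] z 108.0
circle 6 84 [643.6 -33.7] err [1.  1.7] z 108.3
circle 2 84 [643.5  56.8] err [-1.6  3.8] z 108.2
circle 0 83 [615.1   9.7] err [-3.3  0.2] z 108.0
circle 3 84 [592.5  55.1] err [-1.7  0.7] z 108.5
circle 5 86 [590.7 -33.6] err [-0.9  0.3] z 108.4
[357.8 102.8] 419 63.1 [[666.3, -184.5], 28.8] [[665.5, -185.5], [53.1, 54.0], 88.3]
[418.0201005  194.95477387] 199 [37.2792052  44.43834936 50.95211597] ((435.9053649902344, -328.7459716796875), (81.72087097167969, 181.0792236328125), 86.47628021240234)
[393.24880763 200.91573927] 1258 [41.72855629 44.09592969 46.20566336] ((428.8171081542969, -268.60919189453125), (120.2204818725586, 62.79582595825195), 29.214244842529297)
[314.7 -60.1 160. ] [0.1 0.1 0.2] [-0.335  0.033  2.263 -0.     0.844  0.732] 58.575
```

View pics/ct2.png

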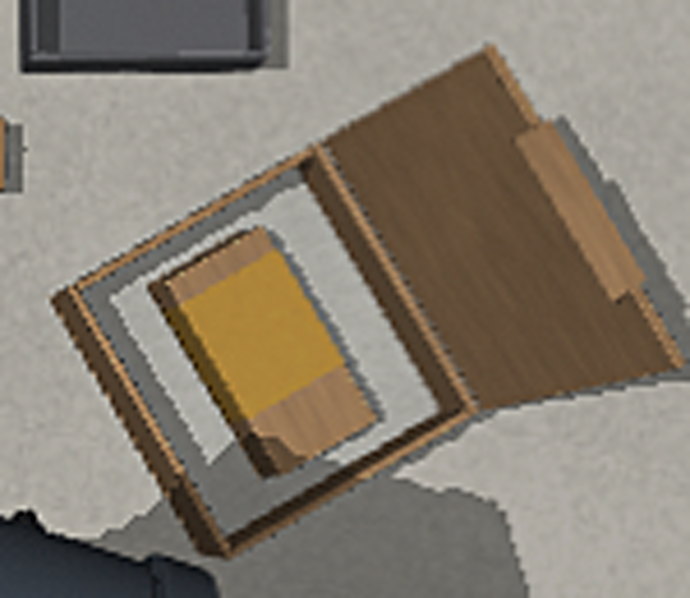

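The carton is flat in the pocket: top at about 44-45 mm, angle 29.2°, centre (428.8,-268.6). Next I'll go over the upright lid and behind it.

```bash
python3 -m crank '0 0 -0.97 0 0 0 255; 0 0 -0.97 0 0 0 255; 0 0 -0.97 0 0 0 255; 0 1 0 0 0 0 255; 0 1 0 0 0 0 255; 0 1 0 0 0 0 255; 0 1 0 0 0 0 255; 0 1 0 0 0 0 255; 0 1 0 0 0 0 255; 0 1 0 0 0 0 255'; python3 -m crank '0 1 0 0 0 0 255; 0 1 0 0 0 0 255; 0 1 0 0 0 0 255; 0 1 0 0 0 0 255; 0 1 0 0 0 0 255; 0 0.87 0 0 0 0 255; 0 0 0 0 0 0 255'; python3 st.py; python3 pose.py
python3 - <<'E'
from h import *
p,d=cam('side'); cv2.imwrite('pics/lid_side.png',p[:,:,::-1])
E
```

```text
time: 59.82
tool_pos: [415.9, -244.9, 246.6]
eef_rot: [-3.042, -0.783, 0.001]
contact_force: [1.1, -0.1, -0.0]
grip_width: -0.1
grip_force: 0.0
time: 60.7
tool_pos: [500.7, -399.0, 245.9]
eef_rot: [-3.042, -0.782, 0.001]
contact_force: [-0.4, 0.0, -0.4]
grip_width: 0.1
grip_force: 0.0
[ 500.3 -397.4  246.6] [0.1 0.3 0.4] [-0.744  0.5    1.386  0.     1.256  0.322] 60.95
xdir 28.9 ydir -61.1 z [-0.  0. -1.]
```

View pics/lid_side.png

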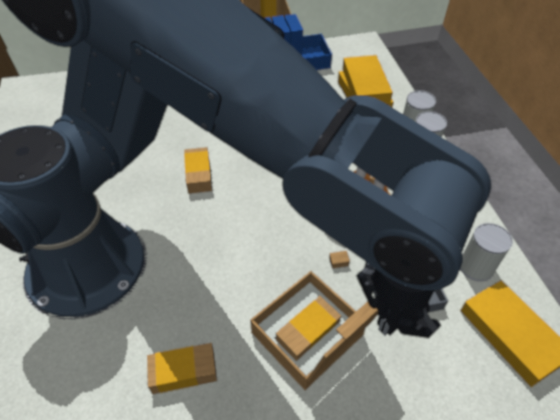

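```bash
python3 -m crank '0 0 1 0 0 0 255; 0 0 1 0 0 0 255; 0 0 0 0 0 0 255'; python3 -m crank '0 -0.4 0 0 0 0 255; 0 -0.4 0 0 0 0 255; 0 -0.4 0 0 0 0 255; 0 -0.4 0 0 0 0 255; 0 0 0 0 0 0 255'; python3 -m crank '0 -0.4 0 0 0 0 255; 0 -0.4 0 0 0 0 255; 0 -0.4 0.05 0 0 0 255; 0 -0.4 0.05 0 0 0 255; 0 -0.4 0.1 0 0 0 255'
```

```text
time: 61.38
tool_pos: [499.9, -396.6, 185.2]
eef_rot: [-3.039, -0.784, 0.003]
contact_force: [-0.1, -0.2, 0.8]
grip_width: -0.2
grip_force: 0.0
time: 62.0
tool_pos: [477.2, -354.8, 187.2]
eef_rot: [-3.042, -0.785, 0.0]
contact_force: [0.6, 0.6, -0.1]
grip_width: -0.1
grip_force: 0.0
time: 62.62
tool_pos: [448.1, -302.3, 180.8]
eef_rot: [3.042, 0.784, 0.0]
contact_force: [1.2, -1.0, -0.6]
grip_width: -0.1
grip_force: 0.4
```

```bash
python3 -m crank '0 -0.55 0.47 0 0 0 255; 0 -0.55 0.47 0 0 0 255; 0 -0.37 0.43 0 0 0 255; 0 -0.37 0.43 0 0 0 255; 0 -0.23 0.52 0 0 0 255; 0 -0.23 0.52 0 0 0 255; 0 0 0 0 0 0 255'; python3 -m crank '0 -0.1 0.4 0 0 0 255; 0 -0.1 0.4 0 0 0 255; 0 0 0 0 0 0 255'
```

```text
time: 63.5
tool_pos: [414.3, -241.7, 95.0]
eef_rot: [-3.04, -0.784, 0.002]
contact_force: [-0.0, 0.4, 1.2]
grip_width: 0.4
grip_force: 0.0
time: 63.88
tool_pos: [411.7, -236.9, 70.8]
eef_rot: [-3.041, -0.784, 0.002]
contact_force: [0.3, -0.0, 0.4]
grip_width: -0.0
grip_force: 0.0
```

```bash
python3 -m crank '0 0 0.1 0 0 0 255; 0 0 0.1 0 0 0 255; 0 0 0 0 0 0 255'; python3 -m crank '0 0 0.06 0 0 0 255; 0 0 0 0 0 0 255'
```

```text
time: 64.25
tool_pos: [412.3, -237.4, 65.6]
eef_rot: [-3.042, -0.784, 0.0]
contact_force: [-0.1, 0.7, -0.0]
grip_width: 0.2
grip_force: 0.0
time: 64.5
tool_pos: [412.3, -237.4, 63.9]
eef_rot: [3.042, 0.784, 0.0]
contact_force: [0.3, 0.2, 1.0]
grip_width: -0.1
grip_force: 0.0
```

```bash
python3 -m crank '0 0 0.05 0 0 0 255; 0 0 0 0 0 0 255'; python3 -m crank '0 0 0.05 0 0 0 255; 0 0 0 0 0 0 255'
```

```text
time: 64.75
tool_pos: [412.4, -237.5, 63.3]
eef_rot: [3.042, 0.784, 0.0]
contact_force: [-4.1, 2.0, 15.3]
grip_width: -0.4
grip_force: 8.0
time: 65.0
tool_pos: [412.5, -237.6, 63.0]
eef_rot: [3.042, 0.784, 0.001]
contact_force: [-9.2, 6.5, 36.8]
grip_width: -0.1
grip_force: 18.3
```

```bash
python3 -m crank '0 0 -0.2 0 0 0 255; 0 0 -1 0 0 0 255; 0 0 -1 0 0 0 255; 0 0 -1 0 0 0 255; 0 0 -1 0 0 0 255; 0.3 -1 0 0 0 0 255; 0.3 -1 0 0 0 0 255; 0.3 -1 0 0 0 0 255; 0.3 -1 0 0 0 0 255; 0.3 -1 0 0 0 0 255; 0.3 -1 0 0 0 0 255; 0.3 -1 0 0 0 0 255'; python3 -m crank '0 -1 0 0 0 0 255; 0 -1 0 0 0 0 255; 0 -1 0 0 0 0 255; 0 0 0 0 0 0 255; 0 0 0 0 0 0 255'; python3 caps.py
python3 - <<'E'
from h import *
a=np.load('topc.npz');t,d=a['p'],a['d'];P=cloud('top',d);Z=P[...,2]
cv2.imwrite('pics/fin.png',cv2.resize(t[60:260,220:480,::-1],(780,600),interpolation=cv2.INTER_CUBIC))
r=np.zeros(Z.shape,bool);r[130:250,340:450]=1;m=r&(Z>50)&(Z<85);L=P[m];n=np.linalg.svd(L-L.mean(0),full_matrices=False)[2][2];print(m.sum(),n.round(3),np.nanpercentile(L[:,2],[2,50,98]))
E
```

```text
time: 66.5
tool_pos: [365.6, -22.2, 186.9]
eef_rot: [3.042, 0.784, 0.0]
contact_force: [0.7, -0.1, 0.1]
grip_width: 0.1
grip_force: 0.0
time: 67.12
tool_pos: [322.8, 55.4, 187.0]
eef_rot: [3.042, 0.785, 0.001]
contact_force: [-0.4, 0.2, 0.0]
grip_width: 0.1
grip_force: 0.0
circle 1 80 [669.1   6.8] err [-0.3 -1.2] z 108.2
circle 6 86 [643.4 -33.6] err [0.7 1.8] z 107.6
circle 2 85 [643.6  56.5] err [-1.6  3.5] z 107.9
circle 0 83 [615.2   9.9] err [-3.2  0.4] z 107.9
circle 3 84 [592.5  54.9] err [-1.6  0.5] z 107.9
circle 5 86 [590.9 -33.4] err [-0.7  0.5] z 108.1
[357.8 102.8] 418 63.2 [[665.9, -184.7], 28.8] [[665.4, -185.5], [53.1, 54.0], 88.3]
4588 [-0.002  0.003  1.   ] [58.53505082 62.37453983 65.76305851]
```

View pics/fin.png

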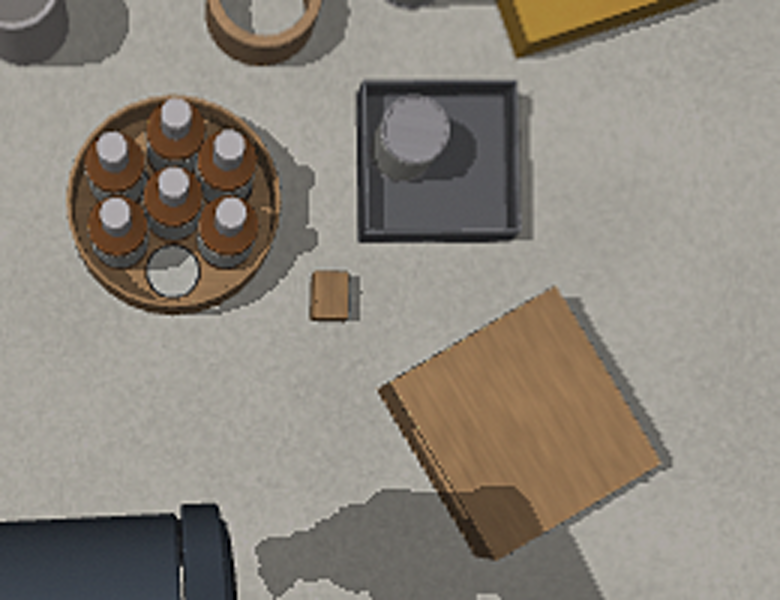

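The picture shows the lid lying flat at (525,425), six bottles honeycombed around (175,185), and the tin upright in the tray at (415,130), about 31 mm off centre where the limit is 48 mm. Handing in.

```bash
python3 -c "
from rig import robot
print(robot.job_done())"
```

```text
the job is handed in; nothing more can be done
None
```

The job is handed in, though no verdict came back. By my last measurements the tin stands upright in the returns tray (about 31 mm off centre after being knocked mid-run, limit 48 mm), all six bottles are within about 4 mm of their circles with one in the middle, the carton was flat in its pocket when last seen before closing, and the lid is closed.

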